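# Free a locked lid through a hidden release port

## Robot

A 7-joint arm with a two-finger parallel gripper is mounted at the origin on the work surface; the furniture and walls round the work are solid. World frame = base frame: x ahead of the robot, y to its left, z up, the work surface at z = 0. Lengths are in mm, angles in rad, forces in N, time in s.
With the tool pointing down it reaches from about 350 to 900 mm from the base axis. Payload 19.9 kg.
Tool frame: the origin (TCP) lies midway between the tips of the shut fingers; the grasp point (between the pads) lies 19 mm behind it; z points along the fingers, y is the line along which they close (so a half turn about z gives the same grasp; the last joint's range is limited). The gripper opens to 94 mm and grips with 3 to 60 N. Pads are 16 mm wide; open, the fingers measure 119 mm over their backs; the gripper's body (75 mm by 177 mm) begins 78 mm behind the grasp point.
Start: joints at [-1.216, 0.417, -0.01, 1.614, 0.005, 1.111, -0.053], TCP at [240.955, 576.662, 205.425] pointing down, gripper open.
Joint ranges: [-2.81, 2.81], [-0.39, 2.02], [-1.27, 1.25], [0.06, 2.57], [-1.19, 4.33], [0.19, 2], [-2.82, 2.82]. Speed limits (rad/s): [1.89, 1.89, 2.39, 2.39, 3.01, 3.01, 3.01].

## Interface

Orientations are given as a unit quaternion [x, y, z, w].
In Python, from bench import bot gives the robot as it stands. The module is installed in compiled form; this text tells all that it offers.
- The arm moves only by the tool servo_tool, never from a script. Its argument "increments" is a list of rows, each a list of 6 numbers: the shift along the tool's x, y, z in m, then the turn, a rotation vector about the tool's x, y, z in rad. A call has 1 to 8 rows; each row is the pose to reach, as a shift and turn from the pose commanded when the call began, along the tool's axes at that moment; what a row does not reach only later rows make up. A row lasts 1/10 s, in which the tool goes at most 50 mm and 8.59 degrees, less where a joint would pass 70% of its speed; a pose out of reach is approached as far as the arm can. A call with a gripper value outside its range is refused whole. "hand" is the opening, from 0 (shut) to 1 (fully open), set as the call begins (left out, the last holds). The fingers move at their own pace and stop on an object; "force" is the grip in N (left out, the last holds). Time passes only in rows, so rows that repeat a pose let the fingers close. It gives the time, the measured TCP pose, the force, the opening and the grip force at its end, in the units of the state.
- bot.state(): the state, without advancing time (a new reading comes with each control period).
- bot.read_camera(name): name is "scene" or "side" or "wrist"; returns a dict with "frame" (384x512x3 uint8, red, green, blue), "fx", "fy", "cx", "cy" (pixels), "extrinsics" (4x4, takes a point from world to camera coordinates). Camera axes: x right, y up, looking along -z (the intrinsics and any distortion apply to the point x, -y, -z); pixel columns grow to the right and rows downward; lengths in mm; the calibration is good to about 2 mm. A picture is of the moment at which its call begins. There is no depth.
- bot.hand_in(): hands the job in; it is judged then, once.
The state is a dict: "time": time; "joint_pos": joint angles; "dq": joint speeds; "effort": joint torques, N m; "ee_pos": TCP position; "tcp_rot": TCP orientation; "force": force on the tool from outside, world axes, zero at the start; "torque": the same for the moment, N m; "finger_gap": opening from 0.0 (shut) to 1.0 (fully open); "grip_force": force on a finger pad.
Only numpy, scipy, OpenCV 4.12 (cv2) and the standard library are available. Lean on these libraries where they do the work, as an engineer would, in place of code of your own. Each camera call takes 0.05 s, during which the arm holds its last target. There are 200 camera calls.

## Task

The power is off and the white sample box is locked shut. Pick up the black-handled release tool, feel along the hidden wall at the back of the box's low front recess with the end of its rod until you find the release port, and push the rod in until the release is fully home and the lid has lifted. Then draw the tool right out of the recess and stand it on its flat sole on the bench, leaving the flask, tip box, timer and dish where they are.

Things in the scene. Friction and masses are not known exactly. Their poses are not given: they have to be found in the camera images.
- box: White sample box fixed to the bench, 220 mm wide (y). Origin on the bench under the hidden wall, at mid-width; x points into the recess, z up. A low front part, flat top 90 mm high, reaches from x = -70 mm to 0; under it is the recess, open to the front. Behind stands the taller sample chamber, x = 0 to 80 mm, with the lid on top, to height 154 mm.
- recess_mouth (a point): Middle of the recess's open front, on the box's front edge, 70 mm in front of the hidden wall, 50 mm above the bench. The recess is 100 mm wide (50 mm either side) and from 26 to 76 mm above the bench; a lip 6 mm thick at the very front hangs down to 65 mm. Axes as the box.
- wall_mid (a point): Middle of the hidden wall's face (flat, upright, facing -x of the box), 50 mm above the bench. The wall has one port, 14 mm wide, 18 mm high, with a 2 mm chamfer; its centre is 50 mm above the bench and anywhere up to 30 mm to either side (box's y) of this point, different every time, not reported and not visible from above.
- lid (a joint): Grey lid, hinged at its rear top edge along the box's y. 0 rad = shut, 0.42 = fully lifted. Behind the port, 10 mm past the wall's face, is the release plunger: it gives way under 5 to 9 N over 12 mm, then stops hard (rod's end 22 mm past the face). A linkage lifts the lid in proportion (35 rad per metre); both stay where they are left. The lid cannot be opened otherwise.
- lid_edge (a point): Middle of the lid's front edge, about 146 mm above the bench when the lid is shut.
- tool_fin (a point): Centre of the upright black grip fin of the release tool: 60 mm long (x), 12 mm thick (y: grasp across this), from 6 to 50 mm above the sole's underside; this point is 34 mm above it. The sole, on which the tool stands, is a flat plate 70 x 36 x 6 mm. x points along the rod towards its end, z up when it stands. Mass about 120 g.
- tool_tip (a point): End of the tool's straight steel rod, 8 mm in diameter with a round end. It lies 140 mm ahead of the fin's centre along the tool's x, and 20 mm above the sole's underside (14 mm below the fin's centre). The rod is free over its last 102 mm.
- flask_mid (a point): Bystander: white flask with a tall stopper, 94 mm across, 220 mm high; the point is half-way up.
- tip_box_mid (a point): Bystander: pipette tip box, 87 x 123 x 74 mm; its centre.
- timer_mid (a point): Bystander: bench timer lying flat, 66 x 62 x 19 mm; its centre.
- dish_mid (a point): Bystander: round dish, 61 mm across, 16 mm high; its centre.
- tool: The release tool as a whole; origin at the middle of its sole's underside, 34 mm below the fin's centre; axes as the fin.

How it is judged:
By the outcome, as a careful person would: the job done as asked, in the order asked, and still so for the second after the job is handed in, with the robot touching nothing.
It also fails if it takes over 64 s, if anything falls off the work surface, if the arm or the gripper's body presses on something with over 40 N, if the wrist force passes 120 N, or if a joint passes its speed limit or range.

## Working session

There is one attempt and no reset: what is moved stays moved. The work goes in short steps, Python scripts to look and compute and a tool call to move; the robot and the scene stay as the last step left them, time stands still between calls to the robot, and variables do not carry over. Pictures are saved under pics/ and viewed, at most 10 in all, crops included, and the job is handed in when it is done.

Besides the shell and the picture viewer there is one more tool, called as a command line: name --pt "numbers of a row" for each row, then --argument value for the rest. servo_tool: Moves the arm, as the interface text tells. Its arguments: {"type":"object","properties":{"increments":{"type":"array"},"hand":{"type":"number"},"force":{"type":"number"}},"required":["increments"]}

```bash
mkdir -p pics; cat > h.py <<'E'
import numpy as np, cv2
from bench import bot
from scipy.spatial.transform import Rotation as R
def ray(c,u,v):
    E=np.array(c["extrinsics"]);d=np.array([(u-c["cx"])/c["fx"],-(v-c["cy"])/c["fy"],-1.])
    Rm=E[:3,:3];return -Rm.T@E[:3,3],Rm.T@d
def onz(c,u,v,z):
    o,d=ray(c,u,v);return o+d*(z-o[2])/d[2]
def proj(c,p):
    E=np.array(c["extrinsics"]);q=E[:3,:3]@np.array(p)+E[:3,3]
    return c["cx"]+c["fx"]*q[0]/-q[2], c["cy"]-c["fy"]*q[1]/-q[2]
def toolshift(p):  # world target of TCP -> shift in tool axes, m
    s=bot.state();return R.from_quat(s["tcp_rot"]).inv().apply(np.array(p)-s["ee_pos"])/1000
E
python3 - <<'E'
from h import *
ims=[]
for n in ["scene","side"]:
    c=bot.read_camera(n);print(n,{k:(np.round(v,3).tolist() if k!="frame" else 0) for k,v in c.items()})
    cv2.imwrite(f"pics/{n}0.png",cv2.cvtColor(c["frame"],cv2.COLOR_RGB2BGR))
s=bot.state();print(s); print(R.from_quat(s["tcp_rot"]).as_matrix().round(3))
E
```

```text
scene {'frame': 0, 'fx': 433.909, 'fy': 433.909, 'cx': 254.974, 'cy': 195.195, 'extrinsics': [[0.691, -0.722, 0.011, -541.582], [0.369, 0.366, 0.854, -145.084], [-0.621, -0.587, 0.52, -1169.476], [0.0, 0.0, 0.0, 1.0]]}
side {'frame': 0, 'fx': 348.493, 'fy': 348.493, 'cx': 252.429, 'cy': 190.257, 'extrinsics': [[0.996, 0.088, 0.018, -425.185], [-0.064, 0.549, 0.833, 122.751], [0.064, -0.831, 0.552, -1281.35], [0.0, 0.0, 0.0, 1.0]]}
{'time': 0.1, 'joint_pos': array([-1.21652065,  0.41786697, -0.01031872,  1.61409926,  0.00470062,
        1.11073606, -0.052959  ]), 'dq': array([ 2.40559998e-04, -3.22908096e-03, -2.94336047e-04, -1.07880467e-03,
       -1.16656842e-03,  1.13797130e-03,  1.30492355e-05]), 'effort': array([ 1.66533486e-03, -8.52574039e+01,  6.40838519e-01, -4.26700652e+01,
       -4.87805740e-02,  1.63495116e-02,  4.17191222e-05]), 'ee_pos': array([240.82222778, 576.36877247, 204.92350031]), 'tcp_rot': array([ 1.96567638e-01,  9.80490117e-01, -5.38679839e-04, -6.73828484e-05]), 'force': array([-0.02811706, -0.10814276,  0.60467038]), 'torque': array([-0.01708751,  0.02961478,  0.0033207 ]), 'grip_force': 0.0, 'finger_gap': 1.000141108133954}
[[-0.923  0.385 -0.   ]
 [ 0.385  0.923 -0.001]
 [-0.    -0.001 -1.   ]]
```

View pics/scene0.png

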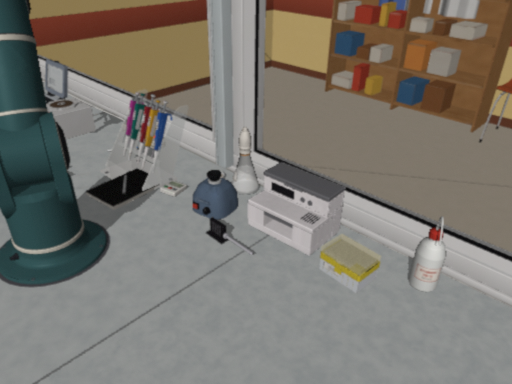

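View pics/side0.png

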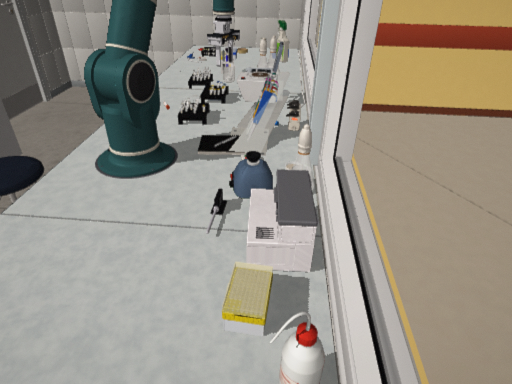

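The scene view shows the box (~295,205), the tool (fin ~217,229, rod end ~252,252), the flask (246,165), the tip box (350,260) and the timer (172,187). In the side view the fin is at ~(218,203), the rod end at ~(210,232), and the box at ~(280,220). Next I'll measure these points and take a wrist view.

```bash
python3 - <<'E'
from h import *
cs={n:bot.read_camera(n) for n in ["scene","side","wrist"]}
s=bot.state()
for n in cs:
    c=cs[n];print(n,"cam",ray(c,0,0)[0].round(),"TCP px",np.round(proj(c,s["ee_pos"])),"base",np.round(proj(c,[0,0,0])))
    cv2.imwrite(f"pics/{n}1.png",cv2.cvtColor(c["frame"],cv2.COLOR_RGB2BGR))
a=cs["scene"];b=cs["side"]
print("rod end",onz(a,252,252,20),onz(b,210,232,20))
print("fin",onz(a,217,229,34),onz(b,218,203,34))
ims=[cv2.resize(cv2.cvtColor(c["frame"][y:y+h,x:x+w],cv2.COLOR_RGB2BGR),(400,300),interpolation=cv2.INTER_CUBIC) for c,(x,y,w,h) in [(a,(180,110,200,150)),(b,(180,130,160,120))]]
w=cv2.resize(cv2.cvtColor(cs["wrist"]["frame"],cv2.COLOR_RGB2BGR),(400,300))
cv2.imwrite("pics/m1.png",np.vstack([np.hstack(ims),np.hstack([w,w*0])]))
E
```

```text
scene cam [ -298. -1024.   737.] TCP px [ 34. 103.] base [ 54. 249.]
side cam [  513. -1095.   613.] TCP px [225.  63.] base [137. 157.]
wrist cam [165. 609. 384.] TCP px [259. 228.] base [-174.  168.]
rod end [ 347.08318641 -406.4332808    20.        ] [ 352.21260208 -410.79313301   20.        ]
fin [ 338.95675029 -279.59750056   34.        ] [ 354.65209449 -299.9470662    34.        ]
```

View pics/m1.png

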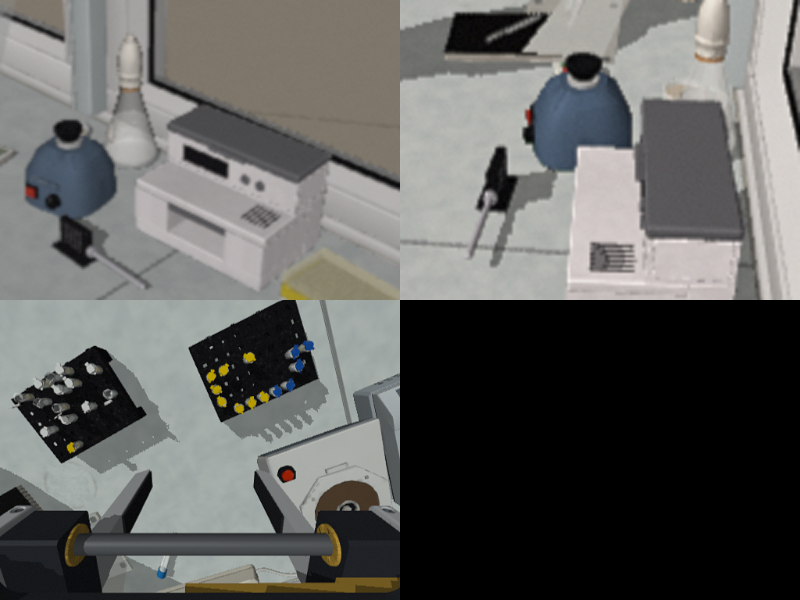

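The crops show the tool at the front of the recess: its rod points roughly world -y, the box's front faces roughly world -x, and a blue heater-like object stands near the tool. I'll cast rays through the corners.

```bash
python3 - <<'E'
from h import *
a=bot.read_camera("scene");b=bot.read_camera("side")
A=lambda x,y,z:onz(a,180+x/2,110+y/2,z).round(1)
B=lambda x,y,z:onz(b,180+(x-400)/2.5,130+y/2.5,z).round(1)
print("tip",A(148,287,20),B(471,255,20))
print("fin top scene",A(62,216,50),A(91,228,50)," side",B(503,147,50),B(490,178,50))
print("front top edge scene",A(137,183,90),A(264,238,90),"side",B(576,147,90),B(569,293,90))
print("bottom",A(137,220,0),A(266,290,0))
print("lid side",[B(*p,154) for p in [(643,100),(720,103),(742,237),(645,232)]])
print("lid scene",[A(*p,154) for p in [(168,122),(200,104),(330,157),(300,178)]])
# blue thing and sole
print("blue top",A(68,130,100),B(580,65,100), "sole",A(85,266,0),A(54,243,0))
def tri(p,q):
    o1,d1=ray(a,180+p[0]/2,110+p[1]/2);o2,d2=ray(b,180+(q[0]-400)/2.5,130+q[1]/2.5)
    t=np.linalg.lstsq(np.c_[d1,-d2],o2-o1,rcond=None)[0];x,y=o1+d1*t[0],o2+d2*t[1];return ((x+y)/2).round(1),np.linalg.norm(x-y).round(1)
print("tri tip",tri((148,287),(471,255)),"blue top",tri((68,125),(583,60)),"flask",tri((128,37),(711,0)))
E
```

```text
tip [ 346.3 -414.5   20. ] [ 348.1 -411.2   20. ]
fin top scene [ 347.9 -245.4   50. ] [ 356.5 -295.7   50. ]  side [ 356.2 -250.3   50. ] [ 352.  -314.1   50. ]
front top edge scene [ 438.3 -303.7   90. ] [ 458.3 -511.2   90. ] side [ 446.4 -301.    90. ] [ 462.  -532.6   90. ]
bottom [ 466.6 -276.4    0. ] [ 470.3 -514.3    0. ]
lid side [array([ 516. , -300.6,  154. ]), array([ 596.4, -297.2,  154. ]), array([ 604.9, -518.3,  154. ]), array([ 524.1, -520.7,  154. ])]
lid scene [array([ 513.2, -291.8,  154. ]), array([ 588.3, -287. ,  154. ]), array([ 593.2, -512.1,  154. ]), array([ 521. , -514.7,  154. ])]
blue top [ 461.3 -133.3  100. ] [ 435.2 -129.4  100. ] sole [ 336.2 -303.6    0. ] [ 341.4 -232.3    0. ]
tri tip (array([ 347.9, -412.3,   19.3]), np.float64(2.5)) blue top (array([ 441.3, -157.7,  123.8]), np.float64(3.1)) flask (array([ 589. , -137.3,  207.9]), np.float64(15.0))
```

servo_tool --pt "0 0 -0.05 0 0 0" --pt "-0.02 -0.01 -0.1 0 0 0" --pt "-0.05 -0.04 -0.15 0 0 0.1" --pt "-0.09 -0.07 -0.18 0 0 0.2" --pt "-0.13 -0.1 -0.2 0 0 0.3" --pt "-0.17 -0.13 -0.21 0 0 0.4" --pt "-0.21 -0.16 -0.22 0 0 0.5" --pt "-0.25 -0.19 -0.22 0 0 0.6" --hand 1

```text
time: 1.15
ee_pos: [383.2, 330.3, 423.9]
tcp_rot: [0.479, 0.878, 0.001, 0.0]
force: [-0.1, 0.5, -0.4]
finger_gap: 1.003
grip_force: 0.0
```

```bash
python3 - <<'E'
from h import *
s=bot.state();print(s["joint_pos"].round(2),s["ee_pos"]);print(R.from_quat(s["tcp_rot"]).as_matrix().round(3))
for p in [(520,50,420),(500,-100,400),(353,-273,250)]:print(toolshift(p).round(3))
E
```

```text
[-0.97  0.07  0.22  1.57 -0.01  1.5  -0.19] [383.2360285  330.32543241 423.87346163]
[[-0.541  0.841  0.001]
 [ 0.841  0.541  0.001]
 [ 0.001  0.002 -1.   ]]
[-0.31  -0.037  0.004]
[-0.425 -0.134  0.023]
[-0.491 -0.352  0.173]
```

servo_tool --pt "-0.05 -0.01 0 0 0 0.08" --pt "-0.1 -0.02 0 0 0 0.15" --pt "-0.15 -0.03 0 0 0 0.23" --pt "-0.2 -0.04 0 0 0 0.3" --pt "-0.25 -0.06 0 0 0 0.38" --pt "-0.29 -0.085 0 0 0 0.46" --pt "-0.325 -0.115 0 0 0 0.53" --pt "-0.36 -0.15 0 0 0 0.61"

```text
time: 1.95
ee_pos: [452.1, -53.5, 422.5]
tcp_rot: [0.721, 0.693, -0.0, 0.0]
force: [1.2, -0.6, 0.3]
finger_gap: 1.003
grip_force: 0.0
```

```bash
python3 - <<'E'
from h import *
s=bot.state();print(s["joint_pos"].round(2),s["ee_pos"]);print(R.from_quat(s["tcp_rot"]).as_matrix().round(3))
for p in [(353,-273,250)]:print(toolshift(p).round(3))
E
```

```text
[-0.58 -0.06  0.6   1.69  0.03  1.5  -0.02] [452.05322416 -53.52513551 422.53515452]
[[ 0.038  0.999  0.   ]
 [ 0.999 -0.038 -0.   ]
 [-0.     0.    -1.   ]]
[-0.223 -0.091  0.173]
```

servo_tool --pt "-0.045 -0.02 0 0 0 0" --pt "-0.09 -0.04 0 0 0 0" --pt "-0.135 -0.06 0.01 0 0 0" --pt "-0.18 -0.08 0.03 0 0 0" --pt "-0.2 -0.09 0.07 0 0 0" --pt "-0.223 -0.091 0.11 0 0 0" --pt "-0.223 -0.091 0.14 0 0 0" --pt "-0.223 -0.091 0.14 0 0 0"

```text
time: 2.75
ee_pos: [352.1, -270.6, 280.2]
tcp_rot: [0.72, 0.694, -0.001, -0.002]
force: [0.2, 1.2, 1.2]
finger_gap: 1.001
grip_force: 0.0
```

```bash
python3 - <<'E'
from h import *
s=bot.state();print(s["joint_pos"].round(2),s["ee_pos"])
c=bot.read_camera("wrist");cv2.imwrite("pics/w2.png",cv2.cvtColor(c["frame"],cv2.COLOR_RGB2BGR))
print(ray(c,0,0)[0]);
for p in [(353,-273,34),(348,-412,20),(445,-302,90),(460,-522,90)]:print(np.round(proj(c,p)))
E
```

```text
[-0.39 -0.01  0.98  1.96  0.01  1.19  0.55] [ 352.13279516 -270.5828785   280.19386422]
[ 357.10782111 -187.37306731  458.8961417 ]
[260. 165.]
[260. 240.]
[325. 191.]
[330. 318.]
```

View pics/w2.png

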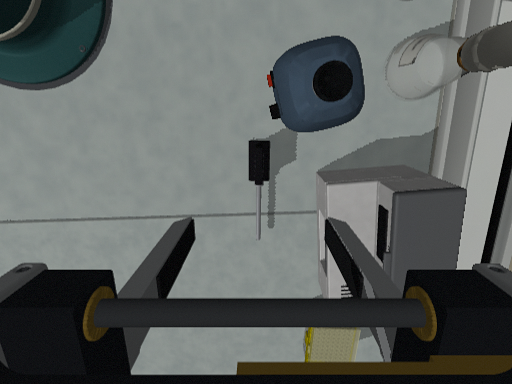

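The wrist view shows the tool: fin and sole at (259,161), rod end at (259,240), matching the prediction. The box's front corner is at ~(317,172) and the blue object is clear of the tool. Next I'll refine the tool axis and the box's front edge.

```bash
python3 - <<'E'
from h import *
c=bot.read_camera("wrist");f=c["frame"].astype(int)
m=(f.max(2)<60);m[:135]=0;m[190:]=0;m[:,:245]=0;m[:,275:]=0
ys,xs=np.nonzero(m);print("dark",xs.min(),xs.max(),ys.min(),ys.max())
for y in range(136,190,4):print(y,np.nonzero(m[y])[0][[0,-1]] if m[y].any() else None,end=" ")
print()
for z,p in [(6,(249,140)),(6,(270,140)),(6,(249,181)),(6,(270,181)),(20,(259.5,240)),(20,(259.5,190))]:print(z,onz(c,*p,z).round(1))
for y in (185,200,225,250,262):print(y,f[y,308:335].sum(1).tolist())
for y in (190,215,235):print(y,f[y,370:396].sum(1).tolist())
cv2.imwrite("pics/w3.png",cv2.cvtColor(cv2.resize(c["frame"][130:280,240:440],(800,600),interpolation=cv2.INTER_CUBIC),cv2.COLOR_RGB2BGR))
E
```

```text
dark 248 268 140 184
136 None 140 [248 268] 144 [248 268] 148 [248 268] 152 [248 268] 156 [248 268] 160 [248 268] 164 [248 268] 168 [248 268] 172 [248 268] 176 [248 268] 180 [254 267] 184 [259 259] 188 None 
6 [ 337.4 -236.6    6. ]
6 [ 372.3 -237.9    6. ]
6 [ 334.2 -307.     6. ]
6 [ 370.6 -308.3    6. ]
20 [ 348.6 -413.5   20. ]
20 [ 352.  -319.8   20. ]
185 [407, 402, 402, 408, 406, 413, 411, 368, 374, 374, 371, 378, 370, 370, 374, 398, 376, 385, 501, 449, 443, 452, 450, 451, 458, 459, 459]
200 [419, 418, 416, 416, 413, 414, 408, 379, 370, 377, 364, 362, 365, 362, 364, 368, 380, 387, 525, 479, 457, 463, 459, 456, 458, 460, 460]
225 [413, 411, 406, 410, 414, 417, 419, 422, 355, 359, 536, 471, 473, 478, 477, 308, 204, 206, 34, 60, 49, 40, 35, 132, 233, 223, 181]
250 [415, 413, 415, 413, 416, 422, 419, 417, 383, 365, 394, 494, 478, 477, 478, 391, 164, 369, 422, 526, 472, 384, 0, 30, 50, 54, 42]
262 [424, 427, 424, 423, 411, 412, 412, 414, 406, 358, 368, 337, 219, 228, 231, 229, 171, 317, 412, 532, 481, 468, 472, 468, 467, 471, 477]
190 [464, 460, 465, 462, 464, 353, 392, 385, 367, 373, 372, 378, 375, 379, 375, 376, 369, 370, 373, 370, 348, 309, 242, 215, 184, 168]
215 [454, 454, 453, 451, 364, 396, 96, 23, 16, 28, 22, 46, 41, 31, 64, 88, 304, 383, 375, 229, 166, 175, 210, 245, 253, 233]
235 [454, 458, 452, 387, 389, 219, 10, 33, 39, 36, 45, 35, 35, 73, 91, 305, 382, 371, 197, 168, 181, 220, 256, 247, 230, 216]
```

View pics/w3.png

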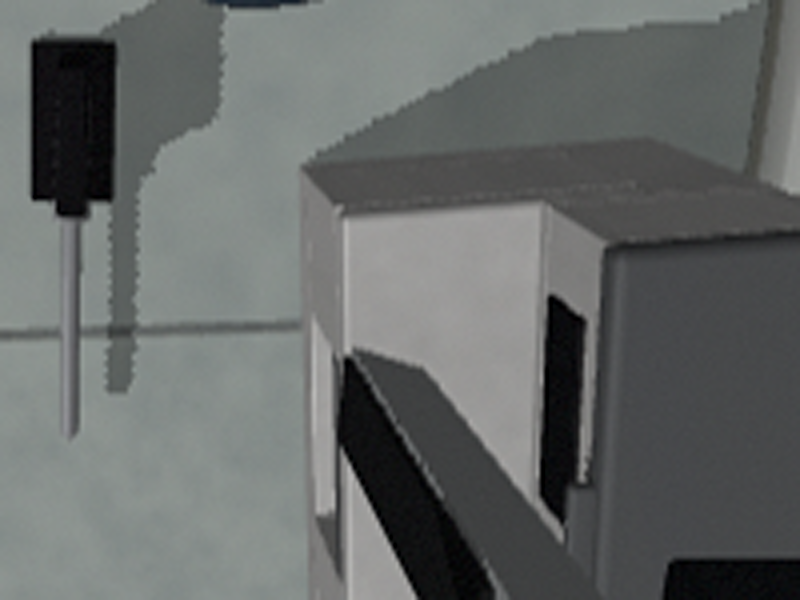

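The crop gives sole corners at (31,38)-(115,200), the front top edge from (343,212) down, and the mouth's left edge at about (314,315). The tool is centred under the TCP and aligned to within 0.5°, so I'll descend and grasp.

servo_tool --pt "0.001 0 0.04 0 0 0" --pt "0.001 0 0.085 0 0 0" --pt "0.001 0 0.13 0 0 0" --pt "0.001 0 0.17 0 0 0" --pt "0.001 0 0.21 0 0 0" --pt "0.001 0 0.24 0 0 0" --pt "0.001 0 0.262 0 0 0" --pt "0.001 0 0.262 0 0 0"

```text
time: 3.65
ee_pos: [354.7, -269.4, 19.9]
tcp_rot: [0.719, 0.695, 0.0, -0.001]
force: [0.1, -0.1, 0.5]
finger_gap: 1.003
grip_force: 0.0
```

```bash
python3 - <<'E'
from h import *
s=bot.state();print(s["joint_pos"].round(2),s["ee_pos"],s["force"])
E
```

```text
[-0.03  0.51  0.73  2.2  -0.58  0.63  1.09] [ 354.65540565 -269.36569024   19.94683568] [ 0.14632071 -0.06986714  0.49071954]
```

servo_tool --pt "0 0 0 0 0 0" --pt "0 0 0 0 0 0" --pt "0 0 0 0 0 0" --pt "0 0 0 0 0 0" --pt "0 0 0 0 0 0" --pt "0 0 0 0 0 0" --pt "0 0 0 0 0 0" --pt "0 0 0 0 0 0" --hand 0 --force 40

```text
time: 4.45
ee_pos: [353.8, -270.1, 20.6]
tcp_rot: [0.719, 0.695, -0.0, -0.0]
force: [-0.1, -0.2, -0.4]
finger_gap: 0.355
grip_force: 0.0
```

servo_tool --pt "0 0 0 0 0 0" --pt "0 0 0 0 0 0" --pt "0 0 0 0 0 0" --pt "0 0 0 0 0 0" --pt "0 0 0 0 0 0"

```text
time: 4.95
ee_pos: [353.8, -270.1, 20.6]
tcp_rot: [0.719, 0.695, -0.0, 0.0]
force: [-0.1, 0.0, -2.1]
finger_gap: 0.125
grip_force: 40.0
```

```bash
python3 - <<'E'
from h import *
# wrist calibration of box from w2 pose: rebuild extrinsics from saved view is gone; use relative camera pose
s=bot.state();c=bot.read_camera("wrist")
E=np.array(c["extrinsics"]);T=np.eye(4);T[:3,:3]=R.from_quat(s["tcp_rot"]).as_matrix();T[:3,3]=s["ee_pos"]
X=E@T  # tcp->cam
T2=np.eye(4);T2[:3,:3]=R.from_quat([.72,.694,-.001,-.002]).as_matrix();T2[:3,3]=[352.13,-270.58,280.19]
c2=dict(c);c2["extrinsics"]=X@np.linalg.inv(T2);print(ray(c2,0,0)[0],s["ee_pos"],s["grip_force"],s["finger_gap"])
for n,p,z in [("top corner",(325.8,183),90),("top",(326.3,200),90),("top r250",(327.3,250),90),("bot corner",(315.5,171),0),("bot",(316.7,277),0),("mouth L",(318.5,208.8),26),("mouth R",(319.5,258.8),26),("chamber",(375.2,182),90),("ch",(373,235),90)]:
    print(n,onz(c2,*p,z).round(1))
E
```

```text
[ 357.08439544 -187.46794383  458.94865777] [ 353.79021803 -270.11586133   20.59346566] 39.99503552913666 0.1250810188519101
top corner [ 445.2 -290.7   90. ]
top [ 446.7 -316.    90. ]
top r250 [ 450.9 -396.3   90. ]
bot corner [ 448.2 -293.6    0. ]
bot [ 455.1 -505.4    0. ]
mouth L [ 449.6 -353.6   26. ]
mouth R [ 453.7 -449.8   26. ]
chamber [ 514.5 -291.7   90. ]
ch [ 518.  -373.6   90. ]
```

servo_tool --pt "0 0 -0.015 0 0 0" --pt "-0.01 -0.02 -0.03 0 0 0" --pt "-0.04 -0.05 -0.03 0 0 0" --pt "-0.075 -0.071 -0.03 0 0 -0.1" --pt "-0.11 -0.071 -0.03 0 0 -0.2" --pt "-0.143 -0.071 -0.03 0 0 -0.34" --pt "-0.143 -0.071 -0.03 0 0 -0.48" --pt "-0.143 -0.071 -0.03 0 0 -0.62" --force 60

```text
time: 5.8
ee_pos: [277.2, -411.4, 50.4]
tcp_rot: [0.471, 0.882, -0.0, -0.0]
force: [-0.1, 0.3, -1.0]
finger_gap: 0.122
grip_force: 60.0
```

servo_tool --pt "0 0 0 0 0 -0.14" --pt "0 0 0 0 0 -0.28" --pt "0 0 0 0 0 -0.42" --pt "0 0 0 0 0 -0.56" --pt "0 0 0 0 0 -0.7" --pt "0 0 0 0 0 -0.84" --pt "0 0 0 0 0 -0.98" --pt "0 0 0 0 0 -1.03"

```text
time: 6.6
ee_pos: [277.7, -410.6, 50.6]
tcp_rot: [-0.025, 1.0, -0.0, 0.0]
force: [-0.1, 0.2, -0.2]
finger_gap: 0.121
grip_force: 60.0
```

```bash
cat >> h.py <<'E'
WM=np.array([521.,-401,50]);TH=np.radians(2.4)
bx=np.array([np.cos(TH),np.sin(TH),0]);by=np.array([-np.sin(TH),np.cos(TH),0])
def tip(L=143,dz=-.6):
    s=bot.state();Rm=R.from_quat(s["tcp_rot"]).as_matrix();t=s["ee_pos"]-L*Rm[:,0]-dz*Rm[:,2]
    d=t-WM;return np.array([d@bx,d@by,t[2]])
E
python3 - <<'E'
from h import *
s=bot.state();print(s["joint_pos"].round(2),s["ee_pos"],s["force"],s["grip_force"]);Rm=R.from_quat(s["tcp_rot"]).as_matrix();print(Rm.round(3),tip())
ims=[]
for n,(x,y,w,h) in [("scene",(180,110,160,180)),("side",(140,130,200,225))]:
    c=bot.read_camera(n);print(n,np.round(proj(c,s["ee_pos"]-143*Rm[:,0]),1),np.round(proj(c,s["ee_pos"]),1));ims.append(cv2.resize(c["frame"][y:y+h,x:x+w],(400,450),interpolation=cv2.INTER_CUBIC))
cv2.imwrite("pics/m4.png",cv2.cvtColor(np.hstack(ims),cv2.COLOR_RGB2BGR))
E
```

```text
[ 0.62  0.43  0.35  2.06 -0.23  0.69  2.74] [ 277.71144572 -410.57243918   50.61042866] [-0.06916961  0.16897545 -0.1828197 ] 59.994707107543945
[[-0.999 -0.05   0.   ]
 [-0.05   0.999 -0.   ]
 [-0.    -0.    -1.   ]] [-100.48021778    1.72271909   50.01176113]
scene [270.3 230.3] [233.8 255.6]
side [236.4 222.9] [180.7 220.7]
```

View pics/m4.png

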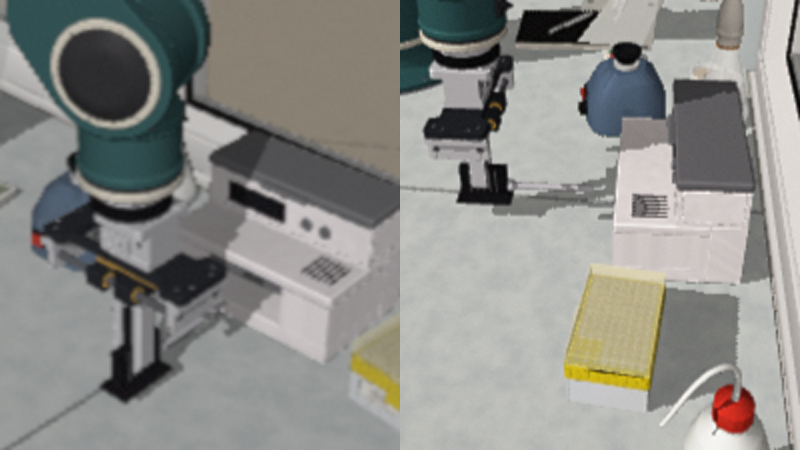

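The tool is held level with the rod at mouth height, in front of the recess (crop ~225,310), and the bystanders haven't moved. I'll enter on the +y side, touch the wall, then slide along it.

servo_tool --pt "0 0.015 0 0 0 0.008" --pt "0 0.03 0 0 0 0.008" --pt "-0.02 0.03 0 0 0 0.008" --pt "-0.045 0.03 0 0 0 0.008" --pt "-0.065 0.03 0 0 0 0.008" --pt "-0.08 0.03 0 0 0 0.008" --pt "-0.085 0.03 0 0 0 0.008" --pt "-0.085 0.03 0 0 0 0.008"

```text
time: 7.5
ee_pos: [361.5, -376.7, 50.4]
tcp_rot: [-0.018, 1.0, 0.0, -0.0]
force: [0.3, -0.3, -1.8]
finger_gap: 0.129
grip_force: 60.0
```

servo_tool --pt "-0.003 0 0 0 0 0" --pt "-0.006 0 0 0 0 0" --pt "-0.009 0 0 0 0 0" --pt "-0.011 0 0 0 0 0"

```text
time: 7.9
ee_pos: [372.5, -376.5, 50.7]
tcp_rot: [-0.018, 1.0, -0.0, 0.0]
force: [0.6, 0.0, -0.6]
finger_gap: 0.126
grip_force: 60.0
```

```bash
python3 - <<'E'
from h import *
s=bot.state();print(s["joint_pos"].round(2),s["ee_pos"],s["force"],tip(),R.from_quat(s["tcp_rot"]).as_matrix().round(3).tolist())
E
```

```text
[ 0.46  0.48  0.34  1.98 -0.23  0.72  2.54] [ 372.52801132 -376.51822327   50.70670846] [ 0.62902589  0.03182621 -0.64572608] [-4.31899058 29.83157046 50.12500742] [[-0.999, -0.036, 0.0], [-0.036, 0.999, -0.0], [-0.0, -0.0, -1.0]]
```

servo_tool --pt "-0.002 0 0 0 0 0" --pt "-0.004 0 0 0 0 0" --pt "-0.005 0 0 0 0 0"

```text
time: 8.2
ee_pos: [377.4, -376.2, 50.6]
tcp_rot: [-0.018, 1.0, 0.0, -0.0]
force: [-4.2, 0.5, -1.3]
finger_gap: 0.125
grip_force: 60.0
```

servo_tool --pt "-0.001 0 0 0 0 0" --pt "-0.002 0 0 0 0 0"

```text
time: 8.4
ee_pos: [377.8, -376.2, 50.3]
tcp_rot: [-0.018, 1.0, 0.0, -0.001]
force: [-12.8, 0.2, 4.1]
finger_gap: 0.123
grip_force: 60.0
```

servo_tool --pt "-0.001 0 0 0 0 0" --pt "-0.002 0 0 0 0 0"

```text
time: 8.6
ee_pos: [378.1, -376.2, 50.1]
tcp_rot: [-0.017, 1.0, 0.001, -0.002]
force: [-24.0, -0.4, 6.9]
finger_gap: 0.13
grip_force: 60.0
```

servo_tool --pt "0.0015 0 0 0 0 0" --pt "0.003 -0.002 0 0 0 0" --pt "0.003 -0.004 0 0 0 0" --pt "0.003 -0.006 0 0 0 0" --pt "0.003 -0.006 0 0 0 0"

```text
time: 9.1
ee_pos: [377.9, -382.0, 50.3]
tcp_rot: [-0.018, 1.0, 0.0, -0.001]
force: [-6.0, 1.4, -2.2]
finger_gap: 0.117
grip_force: 60.0
```

servo_tool --pt "0 -0.002 0 0 0 0" --pt "0 -0.004 0 0 0 0" --pt "0 -0.006 0 0 0 0"

```text
time: 9.4
ee_pos: [378.8, -388.3, 50.5]
tcp_rot: [-0.018, 1.0, 0.0, -0.0]
force: [0.5, 0.1, -0.5]
finger_gap: 0.121
grip_force: 60.0
```

servo_tool --pt "-0.001 0 0 0 0 0" --pt "-0.002 0 0 0 0 0" --pt "-0.003 0 0 0 0 0"

```text
time: 9.7
ee_pos: [382.0, -388.4, 50.7]
tcp_rot: [-0.018, 1.0, -0.0, 0.0]
force: [-0.6, -1.9, -2.0]
finger_gap: 0.124
grip_force: 60.0
```

servo_tool --pt "-0.001 -0.001 0 0 0 0" --pt "-0.002 -0.0025 0 0 0 0" --pt "-0.003 -0.0025 0 0 0 0" --pt "-0.0045 -0.0025 0 0 0 0"

```text
time: 10.1
ee_pos: [386.6, -390.3, 50.6]
tcp_rot: [-0.018, 1.0, 0.0, 0.0]
force: [0.5, 0.1, -1.5]
finger_gap: 0.124
grip_force: 60.0
```

Clear on all sides, so I'll push the plunger.

servo_tool --pt "-0.0015 0 0 0 0 0" --pt "-0.003 0 0 0 0 0" --pt "-0.0045 0 0 0 0 0" --pt "-0.006 0 0 0 0 0" --pt "-0.0075 0 0 0 0 0" --pt "-0.009 0 0 0 0 0"

```text
time: 10.7
ee_pos: [394.4, -390.1, 50.4]
tcp_rot: [-0.018, 1.0, 0.0, -0.001]
force: [-7.2, 0.9, 1.0]
finger_gap: 0.125
grip_force: 60.0
```

servo_tool --pt "-0.001 0 0 0 0 0" --pt "-0.002 0 0 0 0 0" --pt "-0.003 0 0 0 0 0" --pt "-0.004 0 0 0 0 0"

```text
time: 11.1
ee_pos: [398.4, -390.0, 50.4]
tcp_rot: [-0.018, 1.0, 0.0, -0.001]
force: [-7.1, -0.3, 0.8]
finger_gap: 0.125
grip_force: 60.0
```

servo_tool --pt "-0.001 0 0 0 0 0" --pt "-0.002 0 0 0 0 0" --pt "-0.003 0 0 0 0 0" --pt "-0.004 0 0 0 0 0"

```text
time: 11.5
ee_pos: [400.7, -389.9, 50.2]
tcp_rot: [-0.017, 1.0, 0.001, -0.002]
force: [-19.8, -0.6, 6.1]
finger_gap: 0.123
grip_force: 60.0
```

servo_tool --pt "-0.001 0 0 0 0 0" --pt "-0.002 0 0 0 0 0"

```text
time: 11.7
ee_pos: [401.1, -390.0, 49.9]
tcp_rot: [-0.017, 1.0, 0.001, -0.003]
force: [-26.8, 0.0, 7.0]
finger_gap: 0.126
grip_force: 60.0
```

Hard stop at 22–23 mm past the wall, which matches full travel. Withdrawing now.

servo_tool --pt "0.004 0 0 0 0 0" --pt "0.01 0 0 0 0 0" --pt "0.025 0 0 0 0 0" --pt "0.045 0 0 0 0 0" --pt "0.07 0 0 0 0 0" --pt "0.1 0 0 0 0 0" --pt "0.125 0 0 0 0 0" --pt "0.125 0 0 0 0 0"

```text
time: 12.5
ee_pos: [276.8, -394.4, 50.8]
tcp_rot: [-0.016, 1.0, 0.0, -0.0]
force: [0.4, 0.8, -1.2]
finger_gap: 0.123
grip_force: 60.0
```

```bash
python3 - <<'E'
from h import *
s=bot.state();print(s["joint_pos"].round(2),s["ee_pos"],s["force"],tip())
ims=[]
for n,(x,y,w,h) in [("scene",(180,110,160,180)),("side",(140,130,200,225))]:
    c=bot.read_camera(n);ims.append(cv2.resize(c["frame"][y:y+h,x:x+w],(400,450),interpolation=cv2.INTER_CUBIC))
cv2.imwrite("pics/m5.png",cv2.cvtColor(np.hstack(ims),cv2.COLOR_RGB2BGR))
E
```

```text
[ 0.59  0.41  0.36  2.1  -0.22  0.67  2.7 ] [ 276.76909817 -394.40910125   50.81282287] [ 0.43613901  0.78665701 -1.23513117] [-100.74751584   15.45530111   50.12321842]
```

View pics/m5.png

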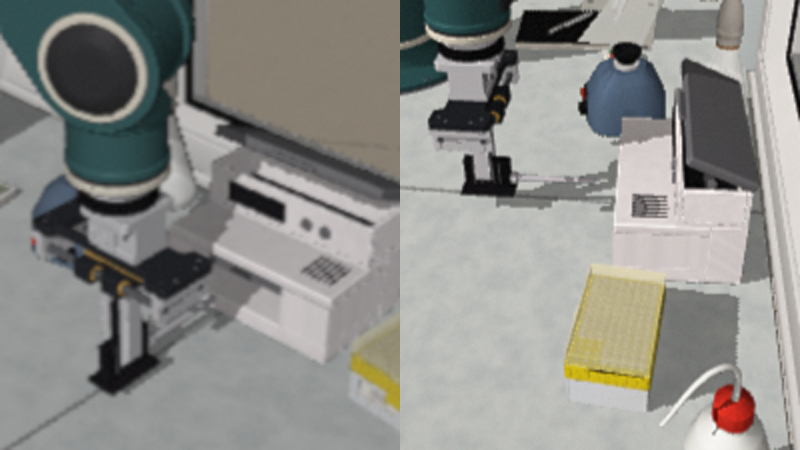

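The lid has clearly lifted (side crop ~(715,120)) and the rod is out of the recess. Next I'll lower the tool to the bench.

servo_tool --pt "0 0 0.01 0 0 0" --pt "0 0 0.018 0 0 0" --pt "0 0 0.024 0 0 0" --pt "0 0 0.027 0 0 0" --pt "0 0 0.028 0 0 0" --pt "0 0 0.028 0 0 0"

```text
time: 13.2
ee_pos: [280.5, -394.3, 22.5]
tcp_rot: [-0.018, 1.0, 0.0, -0.0]
force: [0.5, 0.5, -1.2]
finger_gap: 0.125
grip_force: 60.0
```

servo_tool --pt "0 0 0.001 0 0 0" --pt "0 0 0.002 0 0 0" --pt "0 0 0.002 0 0 0"

```text
time: 13.5
ee_pos: [280.6, -394.3, 20.7]
tcp_rot: [-0.018, 1.0, -0.0, 0.0]
force: [0.3, 1.3, -0.8]
finger_gap: 0.119
grip_force: 60.0
```

servo_tool --pt "0 0 0.0005 0 0 0" --pt "0 0 0.001 0 0 0" --pt "0 0 0.001 0 0 0"

```text
time: 13.8
ee_pos: [280.7, -394.4, 20.5]
tcp_rot: [-0.018, 1.0, 0.0, 0.0]
force: [-3.3, 6.4, 23.6]
finger_gap: 0.126
grip_force: 60.0
```

servo_tool --pt "0 0 -0.0006 0 0 0" --pt "0 0 -0.0006 0 0 0" --force 10

```text
time: 14.0
ee_pos: [280.6, -394.4, 20.5]
tcp_rot: [-0.018, 1.0, -0.0, 0.0]
force: [-1.0, 1.2, 8.7]
finger_gap: 0.124
grip_force: 10.0
```

servo_tool --pt "0 0 0 0 0 0" --pt "0 0 0 0 0 0" --pt "0 0 0 0 0 0" --pt "0 0 0 0 0 0" --pt "0 0 0 0 0 0" --pt "0 0 0 0 0 0" --pt "0 0 0 0 0 0" --pt "0 0 0 0 0 0" --hand 0.7

```text
time: 14.8
ee_pos: [280.5, -394.3, 20.2]
tcp_rot: [-0.018, 1.0, -0.0, 0.0]
force: [0.2, 0.5, 0.1]
finger_gap: 0.696
grip_force: 0.0
```

servo_tool --pt "0 0 -0.015 0 0 0" --pt "0 0 -0.04 0 0 0" --pt "0 0 -0.08 0 0 0" --pt "0 0 -0.12 0 0 0" --pt "0 0 -0.16 0 0 0" --pt "0 0 -0.2 0 0 0" --pt "0 0 -0.23 0 0 0" --pt "0 0 -0.23 0 0 0"

```text
time: 15.6
ee_pos: [281.4, -395.5, 253.9]
tcp_rot: [-0.018, 1.0, -0.002, 0.002]
force: [-0.3, 0.2, -1.0]
finger_gap: 0.703
grip_force: 0.0
```

```bash
python3 - <<'E'
from h import *
s=bot.state();print(s["joint_pos"].round(2),s["ee_pos"],s["force"],s["finger_gap"])
ims=[]
for n,(x,y,w,h) in [("scene",(160,110,160,180)),("side",(140,130,200,225))]:
    c=bot.read_camera(n);ims.append(cv2.resize(c["frame"][y:y+h,x:x+w],(400,450),interpolation=cv2.INTER_CUBIC))
cv2.imwrite("pics/m6.png",cv2.cvtColor(np.hstack(ims),cv2.COLOR_RGB2BGR))
E
```

```text
[ 0.5   0.12  0.43  1.91 -0.05  1.12  2.55] [ 281.44781108 -395.52991599  253.92388965] [-0.3220783   0.17955243 -1.03102605] 0.702897607064891
```

View pics/m6.png

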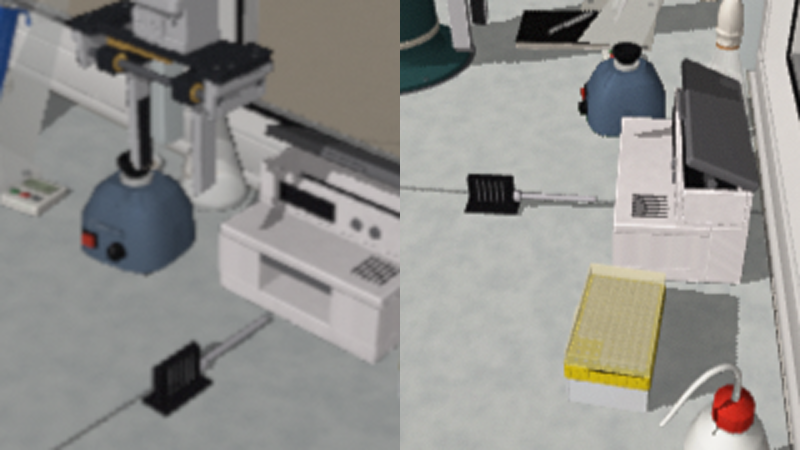

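The tool stands on its sole with the rod end outside the recess (scene crop ~(270,318)). The lid is up and the bystanders haven't moved.

```bash
python3 -c "
from bench import bot
print(bot.hand_in())"
```

```text
the job is handed in; nothing more can be done
None
```

I handed the job in at about 16 s: the release was pushed to its hard stop, the lid lifted, and the tool stands on its sole clear of the recess; the flask, tip box and timer look unmoved, but I never identified the dish in the pictures.

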